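# Hold the hidden bolt head behind the display-case bracket

### The arm

A 6-joint arm with a two-finger parallel gripper is mounted at the origin on the work surface. World frame = base frame: x ahead of the robot, y to its left, z up, the work surface at z = 0. Lengths are in m, angles in rad, forces in N, time in s.
With the tool pointing down it reaches from about 0.325 to 0.9 m from the base axis. Payload 6.1 kg.
Tool frame: the origin (TCP) lies on the centre line of the jaws, within the pads' length; the fingertips stand 22 mm ahead of it and the grasp point (between the pads) lies 3 mm ahead of it; z points along the fingers, y is the direction in which the jaws open and shut (so a half turn about z gives the same grasp; the last joint's range is limited). The gripper opens to 87 mm and grips with 3 to 60 N. Pads are 19 mm wide; open, the fingers measure 117 mm over their backs; the gripper's body (75 mm by 190 mm) begins 51 mm behind the grasp point.
Start: joints at [1.11, 0.22, 1.526, -0, 1.395, -0.126], TCP at [0.205, 0.59, 0.245] pointing down, gripper open.
Joint ranges: [-2.98, 2.98], [-0.91, 2.08], [0.09, 2.57], [-1.24, 4.39], [0.2, 2.65], [-2.68, 2.68]. Speed limits (rad/s): [2.57, 2.57, 3.01, 3.14, 3.14, 3.14].

### API

Orientations are given as a unit quaternion [w, x, y, z].
In Python, from plant import manip gives the robot as it stands.
- The arm moves only by the tool arm_command, never from a script. Its argument "steps" is a list that holds one entry, the list of rows, each a list of 7 numbers: the opening, from 0 (shut) to 1 (fully open), then the shift along the tool's x, y, z in cm, then the turn, a rotation vector about the tool's x, y, z in rad. A call has 1 to 12 rows; each row shifts and turns the pose as measured when the row begins, along the tool's axes as they then stand; what a row does not reach is not made up. A row lasts 1/8 s, in which the tool goes at most 62.5 mm and 10.7 degrees, less where a joint would pass 70% of its speed; a pose out of reach is approached as far as the arm can. A call with a gripper value outside its range is refused whole. The fingers move at their own pace and stop on an object; the grip force is fixed at half the most. Time passes only in rows, so rows that do not move let the fingers close. It gives the time, the measured TCP pose, the force and the opening at its end, in the units of the state.
- manip.sense(): the state, without advancing time (a new reading comes with each control period).
- manip.get_image(name): name is "side" or "top" or "wrist"; returns the picture (480x640x3 uint8, red, green, blue); there is no depth.
- manip.camera_info(name): a dict with "fx", "fy", "cx", "cy" (pixels), "view" (4x4, takes a point from world to camera coordinates). Camera axes: x right, y up, looking along -z (the intrinsics and any distortion apply to the point x, -y, -z); pixel columns grow to the right and rows downward; lengths in m; the calibration is good to about 2 mm. A picture is of the moment at which its call begins: read the wrist's pose just before it. camera_info takes no time and is no camera call; for the wrist camera it gives the pose at the moment of the call.
- manip.finish_job(): hands the job in, once; it reports no verdict.
The state is a dict: "time": time; "joint_positions": joint angles; "joint_velocities": joint speeds; "joint_torque": joint torques, N m; "tool_pos": TCP position; "tool_rot": TCP orientation; "ft_force": force on the tool from outside, world axes, zero at the start; "wrist_torque": the same for the moment, N m; "opening": finger opening in m.
Only numpy, scipy, OpenCV 4.12 (cv2) and the standard library are available. Lean on these libraries where they do the work, as an engineer would, in place of code of your own. Each camera call takes 0.05 s, during which the arm holds its last target. There are 200 camera calls.

### The job

The nut of this pastry-case shelf bracket is about to be tightened, and its bolt must not turn with it. Reach down into the narrow gap between the bracket plate and the wire grid, grip the bolt's square head by two opposite sides, turn it back against its spring until those two sides stand upright, and finish there, still gripping it so that it cannot turn. Do not shift the dessert pots, tarts, cake slicer or wrench.

Things in the scene. Friction and masses are not known exactly. Their poses are not given: they have to be found in the camera images.
- bracket: Fixed corner of a pastry display case, turned up to 20 degrees about the vertical. Aluminium deck pan 260 (x) by 320 (y) by 12 mm; origin: centre of its underside, z up. On it stand a steel plate (point plate_top), a wire grid beyond it (point grid_top) and, on the robot's side, a glass shelf: x -115 to -10 mm, y -95 to 95, top at z = 62 mm.
- plate_top (a point): Middle of the top edge of the plain steel bracket plate, on its far (+x) face, 122 mm above the bracket's origin; axes as the bracket's. The plate is upright, square to x, 5 mm thick, 110 mm wide in y, with a level slot for the bolt.
- grid_top (a point): Middle of the top wire of the upright wire grid, 107 mm above the bracket's origin and 51 mm beyond the plate's far face; axes as the bracket's. Wires 6 mm thick, 176 mm wide in y; upright wires 44 and 88 mm either side of the middle. The gap between plate and grid is 48 mm, open above and at both ends.
- bolt_head (a point): Centre of the dark steel square bolt head, 26 by 26 mm, 16 mm thick along the bolt, in the gap behind the plate. The bolt is level, along the bracket's x. This point is 22 mm beyond the plate's far face, 26 mm below the plate's top, up to 14 mm either side of the plate's middle. x: bolt axis; y and z: square to the head's sides, turning with it (joint 0: y level, z up).
- bolt (a joint): Turn of the bolt in rad about the bracket's +x (positive: its top goes towards the bracket's -y). 0: two sides of the head upright and two level. Left alone, a spring holds it at its stop at about 0.25 (14 degrees); turning it back to 0 takes about 0.1 N m and it springs back if let go. It can go to -0.6.
- bush: Washers (30 mm across; 3 mm thick in the gap) and 26 mm nut on the robot side of the plate, fixed, not turning. Origin: on the bolt axis at the plate's far face, axes as the bracket's.
- pot_a: Loose lidded chocolate dessert pot, 68 mm across, 44 mm high, on the deck pan at the +y end of the gap; origin under its centre. Leave it where it is.
- pot_b: The same kind of pot at the -y end of the gap. Leave it where it is.
- pot_c: The same kind of pot on the deck pan beyond the wire grid. Leave it where it is.
- tart_a: Loose small round tart, 60 mm across, 26 mm high, on the +y half of the glass shelf; origin under its centre. Leave it where it is.
- tart_b: The same on the -y half of the glass shelf. Leave it where it is.
- slicer: Loose cake slicer lying flat on the counter, left of the deck pan. Leave it where it is.
- wrench: Loose wrench lying flat on the counter, right of the deck pan. Leave it where it is.

How it is judged:
By the outcome, as a careful person would: the job done as asked, in the order asked, and still so for the second after the job is handed in, while the arm keeps its last pose, push and grip.
It also fails if it takes over 32 s, if anything falls off the work surface, if the arm or the gripper's body presses on something with over 40 N, if the wrist force passes 120 N, or if a joint passes its speed limit or range.

## Working session

There is one attempt and no reset: what is moved stays moved. The work goes in short steps, Python scripts to look and compute and a tool call to move; the robot and the scene stay as the last step left them, time stands still between calls to the robot, and variables do not carry over. Pictures are saved under pics/ and viewed, about 8 in all and at most 12, crops included, and the job is handed in when it is done.

Besides the shell and the picture viewer there is one more tool, called after "Request:" as name(argument=value, ...) on one line, values as JSON. arm_command: Moves the arm, as the interface text tells. Its arguments: {"type":"object","properties":{"steps":{"type":"array"}},"required":["steps"]}

```bash
mkdir -p pics
python3 - <<'E'
from plant import manip
import cv2,numpy as np
np.set_printoptions(precision=4,suppress=True)
s=manip.sense();print(s)
for n in("side","top","wrist"):
    ci=manip.camera_info(n);print(n,ci)
    cv2.imwrite(f"pics/{n}0.png",manip.get_image(n)[:,:,::-1])
E
```

```text
{'time': 0.0, 'joint_positions': array([ 1.1099,  0.2213,  1.5276,  0.    ,  1.3947, -0.1261]), 'joint_velocities': array([ 0.0016,  0.0004,  0.0006,  0.0012, -0.0008, -0.0001]), 'joint_torque': array([ -0.0011, -49.4601, -38.7374,   0.0699,   0.057 ,  -0.0002]), 'tool_pos': array([0.2051, 0.5898, 0.2434]), 'tool_rot': array([-0.0003,  0.1666,  0.986 , -0.0009]), 'ft_force': array([ 0.1138, -0.6252, -0.5741]), 'wrist_torque': array([-0.0131, -0.0294,  0.0159]), 'opening': 0.08714634029861705}
side {'fx': 449.18903813828365, 'fy': 449.18903813828365, 'cx': 319.37410361010706, 'cy': 236.67458042736277, 'view': array([[ 0.9832, -0.1821,  0.0087, -0.5166],
       [ 0.0868,  0.5094,  0.8561, -0.1261],
       [-0.1603, -0.841 ,  0.5167, -1.0581],
       [ 0.    ,  0.    ,  0.    ,  1.    ]])}
top {'fx': 495.1728105727236, 'fy': 495.1728105727236, 'cx': 325.0238119125748, 'cy': 241.269062435205, 'view': array([[ 0.1328, -0.9911,  0.0049, -0.0566],
       [ 0.9684,  0.1308,  0.2124, -0.5321],
       [-0.2112, -0.0235,  0.9772, -1.1081],
       [ 0.    ,  0.    ,  0.    ,  1.    ]])}
wrist {'fx': 393.5336385869381, 'fy': 393.5336385869381, 'cx': 322.25091025531896, 'cy': 242.16538866870326, 'view': array([[ 0.3282,  0.9446, -0.0011, -0.6242],
       [-0.9034,  0.3136, -0.2925,  0.0367],
       [-0.2759,  0.097 ,  0.9563, -0.3919],
       [ 0.    ,  0.    ,  0.    ,  1.    ]])}
```

View pics/top0.png

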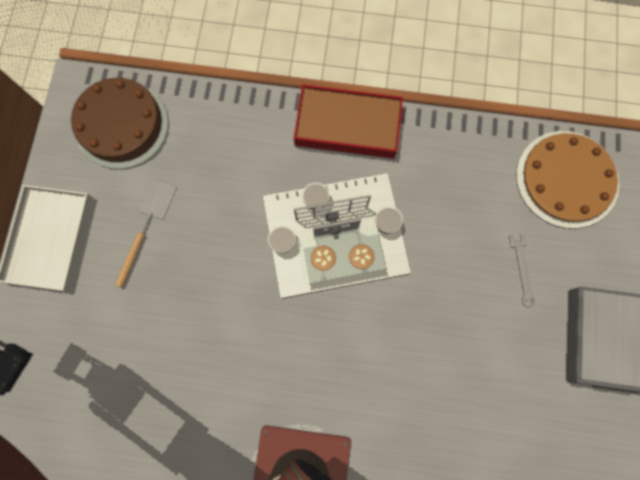

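View pics/side0.png

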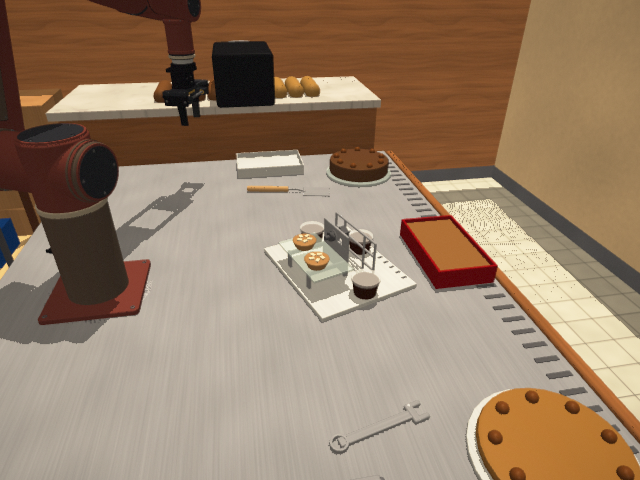

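The overview shows the deck pan, with corners in the top view near (264,193), (388,175), (410,273) and (281,298). I'll enlarge it.

Run:
```python
import cv2
im=cv2.imread("pics/top0.png")[165:305,250:420]
cv2.imwrite("pics/topc.png",cv2.resize(im,None,fx=4.2,fy=4.2,interpolation=cv2.INTER_CUBIC))
```

```text
(no output)
```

View pics/topc.png

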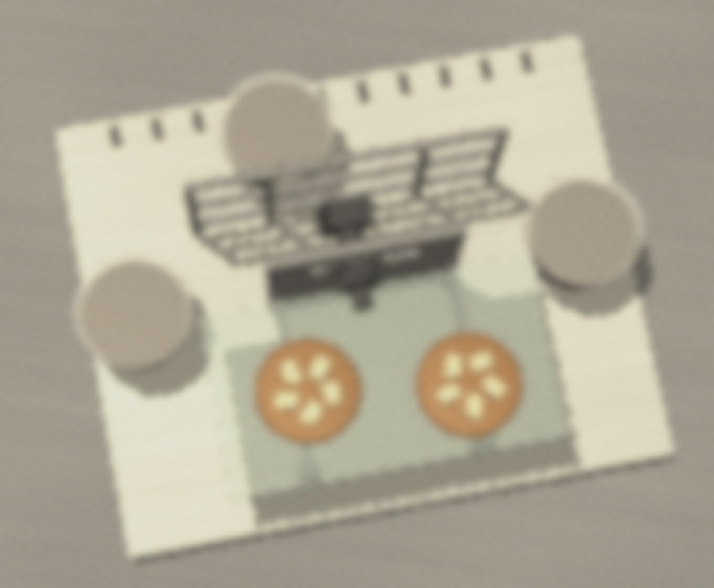

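The crop shows the pan corners, the plate edge near (268,270)–(462,235), the grid's top wire at (188,187)–(508,130), and the head near (345,215). I'll fit the bracket pose to these.

```bash
cat > h.py <<'E'
import numpy as np, cv2
from scipy.optimize import least_squares
from scipy.spatial.transform import Rotation as R
np.set_printoptions(precision=4,suppress=True)
def proj(ci,P):
    P=np.atleast_2d(P);V=ci["view"];c=P@V[:3,:3].T+V[:3,3]
    return np.c_[ci["cx"]+ci["fx"]*c[:,0]/-c[:,2], ci["cy"]-ci["fy"]*c[:,1]/-c[:,2]]
def world(b,P):  # b=x,y,yaw ; bracket->world
    return R.from_euler('z',b[2]).apply(np.atleast_2d(P))+[b[0],b[1],0]
E
python3 - <<'E'
from h import *
from plant import manip
ci=manip.camera_info("top")
px=np.array([[56,129],[580,37],[675,455],[130,558],[188,187],[508,130],[345,215]])/4.2+[250,165]
def model(q):
    # q: x,y,yaw, plate x, plate y mid, head dy
    p=[[.13,.16,.012],[.13,-.16,.012],[-.13,-.16,.012],[-.13,.16,.006],
       [q[3]+.051,q[4]+.088,.107],[q[3]+.051,q[4]-.088,.107],[q[3]+.022,q[4]+q[5],.096]]
    return world(q,p)
r=least_squares(lambda q:(proj(ci,model(q))-px).ravel(),[.6,0,.1,0,0,0])
print(r.x); print(r.fun.reshape(-1,2)); print(model(r.x)[-1])
q=r.x
print(proj(ci,world(q,[[q[3],q[4]+.055,.122],[q[3],q[4]-.055,.122]]))*4.2-np.array([250,165])*4.2)
s=manip.sense();print(R.from_quat(np.roll(s["tool_rot"],-1)).as_matrix())
E
```

```text
[ 0.5666 -0.0079  0.3188  0.0012 -0.0007  0.0071]
[[-0.2572 -0.2427]
 [ 0.2772 -0.5536]
 [ 0.3872  0.2693]
 [-0.3992  0.4207]
 [ 0.3279 -0.145 ]
 [-0.375  -0.0908]
 [ 0.0446  0.2475]]
[0.5867 0.0054 0.096 ]
[[265.4774 258.4998]
 [468.0652 221.8508]]
[[-0.9445  0.3286 -0.0006]
 [ 0.3286  0.9445 -0.0014]
 [ 0.0001 -0.0015 -1.    ]]
```

Request:
arm_command(steps=[[[1,-4.6,-3.55,0,0,0,0],[1,-4.6,-3.55,0,0,0,0],[1,-4.6,-3.55,0,0,0,0],[1,-4.6,-3.55,0,0,0,0],[1,-4.6,-3.55,0,0,0,0],[1,-4.6,-3.55,0,0,0,0],[1,-4.6,-3.55,0,0,0,0],[1,-4.6,-3.55,0,0,0,0],[1,-4.6,-3.55,0,0,0,0],[1,-4.6,-3.55,0,0,0,0],[1,-4.6,-3.55,0,0,0,0],[1,-4.6,-3.55,0,0,0,0]]])

```text
time: 1.65
tool_pos: [0.5956, -0.0085, 0.2415]
tool_rot: [-0.0, 0.163, 0.987, -0.001]
ft_force: [1.0, 1.1, 0.3]
opening: 0.0877
```

Request:
arm_command(steps=[[[1,0,0,0,0,0,-0.165],[1,0,0,0,0,0,-0.165],[1,0,0,0,0,0,-0.165],[1,0,0,0,0,0,-0.165],[1,0,0,0,0,0,0]]])

```text
time: 2.28
tool_pos: [0.5964, -0.0143, 0.2383]
tool_rot: [-0.003, -0.171, 0.985, -0.0]
ft_force: [0.1, 0.8, -0.1]
opening: 0.0872
```

```bash
cat >> h.py <<'E'
def tip(manip,head,yaw,tilt):
    """errors in tool axes: grasp point -> head; and rotvec to tool pose tilted about bracket x by tilt"""
    s=manip.sense();T=R.from_quat(np.roll(s["tool_rot"],-1))
    # vertical: tool z down, tool x = -bracket x, tool y = bracket y
    D=R.from_euler('z',yaw)*R.from_euler('x',tilt)*R.from_matrix(np.diag([-1.,1,-1]))
    g=s["tool_pos"]+T.apply([0,0,.003])
    print("t",s["time"],"tcp",s["tool_pos"],"F",s["ft_force"],"M",s["wrist_torque"],"open",s["opening"],"j",s["joint_positions"])
    print("shift cm (tool)",T.inv().apply(head-g)*100,"rotvec tool",(T.inv()*D).as_rotvec())
    print("shift in bracket axes cm (head-g)",R.from_euler('z',-yaw).apply(head-g)*100)
E
python3 - <<'E'
from h import *
from plant import manip
tip(manip,np.array([.5867,.0054,.096]),.3188,.25)
ci=manip.camera_info("wrist");cv2.imwrite("pics/w1.png",manip.get_image("wrist")[:,:,::-1])
print(proj(ci,[.5867,.0054,.096]))
E
```

```text
t 2.275 tcp [ 0.5964 -0.0143  0.2383] F [ 0.1172  0.815  -0.0776] M [ 0.0461 -0.0034 -0.0029] open 0.08716426356340756 j [-0.1548  0.1615  1.6059 -0.0023  1.3794 -2.0694]
shift cm (tool) [ 0.1634  2.1692 13.9311] rotvec tool [-0.2495 -0.0089  0.0245]
shift in bracket axes cm (head-g) [ -0.2984   2.1696 -13.9288]
[[351.9691 231.2597]]
```

View pics/w1.png

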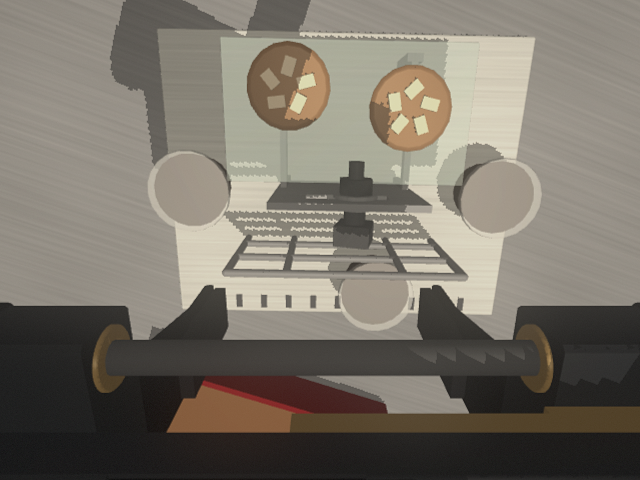

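The wrist view shows the head near (353,233), the plate's top edge around (268–432, ~208), and the grid top wire from (224,274) to (467,277). I'll enlarge it and refit.

Run:
```python
import cv2
im=cv2.imread("pics/w1.png")[155:290,215:475]
cv2.imwrite("pics/w1c.png",cv2.resize(im,None,fx=3,fy=3,interpolation=cv2.INTER_CUBIC))
```

```text
(no output)
```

View pics/w1c.png

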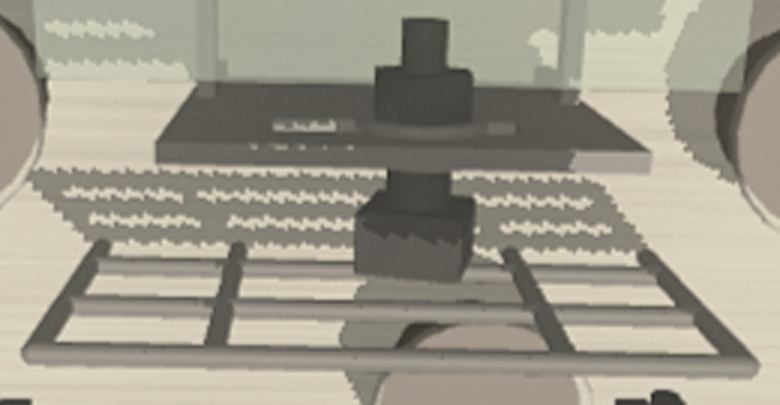

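Run:
```python
from h import *
from plant import manip
ci=manip.camera_info("wrist")
px=np.array([[157,163],[651,173],[28,352],[752,367],[357,272],[463,281],[357,240]])/3+[215,155]
def model(q):
    a=q[4];c=[q[2]+0*a]
    hd=np.array([[.008,-.013,.013],[.008,.013,.013],[-.008,-.013,.013]])
    hd=R.from_euler('x',a).apply(hd)+[.022,q[3],.096]
    p=np.vstack([[[0,-.055,.122],[0,.055,.122],[.051,-.089,.107],[.051,.089,.107]],hd])
    return world(q,p)
f=lambda q:(proj(ci,model(q))-px).ravel()
r=least_squares(f,[.57,0,.32,.005,.25])
q=r.x;print(q);print(r.fun.reshape(-1,2)*3)
h=world(q,[.022,q[3],.096])[0];print("head",h)
tip(manip,h,q[2],.25)
```

```text
[ 0.569  -0.005   0.3216  0.001  -0.1911]
[[  0.0678   3.5297]
 [ -1.1528   3.7461]
 [  3.3334   1.2891]
 [ -2.357    0.3981]
 [ -0.0698  12.0993]
 [ -1.749   -1.0023]
 [  1.9622 -20.6806]]
head [0.5895 0.0029 0.096 ]
t 2.325 tcp [ 0.5963 -0.0142  0.2383] F [ 0.1143 -0.6136 -0.1861] M [ 0.0521 -0.0132 -0.0011] open 0.08698293628045589 j [-0.1548  0.1616  1.6059 -0.0023  1.3795 -2.0677]
shift cm (tool) [-0.0175  1.835  13.927 ] rotvec tool [-0.2495 -0.0084  0.0201]
shift in bracket axes cm (head-g) [ -0.1022   1.841  -13.9259]
```

```bash
cat > ov.py <<'E'
from h import *
def overlay(img,ci,q,roi,k,out,gamma=.5):
    # q: x,y,yaw,dy,tilt ; z fixed. side-by-side plain + wireframe
    x0,y0,x1,y1=roi
    im=(255*(img[y0:y1,x0:x1]/255.)**gamma).astype(np.uint8)
    im=cv2.resize(im,None,fx=k,fy=k,interpolation=cv2.INTER_CUBIC);o=im.copy()
    c=np.array([[x,y,z] for x in(-.008,.008) for y in(-.013,.013) for z in(-.013,.013)])
    P=world(q,R.from_euler('x',q[4]).apply(c)+[.022,q[3],.096])
    uv=((proj(ci,P)-[x0,y0]+.5)*k*8).astype(int)
    for i in range(8):
        for j in range(i):
            if bin(i^j).count('1')==1: cv2.line(o,tuple(uv[i].tolist()),tuple(uv[j].tolist()),(0,255,0) if i&j&1 else (0,0,255),1,cv2.LINE_AA,3)
    cv2.imwrite(out,np.hstack([im,o]))
E
python3 - <<'E'
from ov import *
from plant import manip
ci=manip.camera_info("wrist")
px=np.array([[157,163],[651,173],[28,352],[752,367]])/3+[215,155]
f=lambda q:(proj(ci,world(q,[[0,-.055,.122],[0,.055,.122],[.051,-.089,.107],[.051,.089,.107]]))-px).ravel()
r=least_squares(f,[.57,0,.32]);print(r.x,r.fun*3)
q=list(r.x)+[.003,.25]
overlay(cv2.imread("pics/w1.png"),ci,q,(320,195,385,260),6,"pics/ov1.png")
print((proj(ci,world(q,[.022,.003,.096]))-[320,195])*6)
E
```

```text
[ 0.5684 -0.0052  0.3207] [ 0.0799  0.6423 -0.8368  1.3374  3.058  -1.3203 -2.2322 -1.5484]
[[180.4951 227.1538]]
```

View pics/ov1.png

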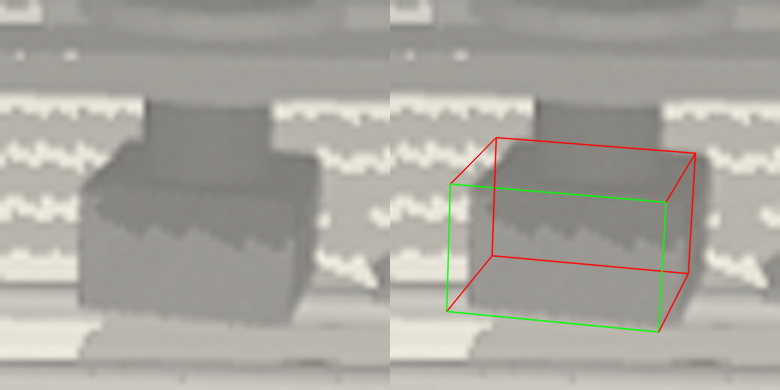

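Overlaid at a tilt of 0.25, the model matches the head's shape but sits about 2.5 mm short in +y. That puts the head at about (0.587, 0.0066, 0.096). Next I'll tilt and align above it.

Request:
arm_command(steps=[[[0.7,0.1,2.2,5,0,0,0.02],[0.7,0,0,0,-0.125,0,0],[0.7,0,0,0,-0.125,0,0],[0.7,0,0,0,0,0,0]]])

```text
time: 2.82
tool_pos: [0.5858, 0.0086, 0.1855]
tool_rot: [-0.025, -0.153, 0.98, 0.127]
ft_force: [-0.5, -0.3, -0.3]
opening: 0.0623
```

Run:
```python
from ov import *
from plant import manip
q=[.5682,-.0055,.3207,.0055,.25]
h=world(q,[.022,q[3],.096])[0];print(h)
tip(manip,h,q[2],.25)
```

```text
[0.5873 0.0067 0.096 ]
t 2.825 tcp [0.5858 0.0086 0.1855] F [-0.4703 -0.3242 -0.2607] M [-0.1241 -0.0306 -0.0319] open 0.06226102151581975 j [-0.2389  0.2589  1.615   0.2174  1.4165 -2.1684]
shift cm (tool) [-0.1723 -2.506   8.2917] rotvec tool [ 0.0084 -0.0067 -0.0124]
shift in bracket axes cm (head-g) [ 0.0859 -0.3049 -8.6581]
```

Request:
arm_command(steps=[[[0.7,-0.2,-2.5,0,0.008,-0.007,-0.012],[0.7,0,0,2,0,0,0],[0.7,0,0,1.5,0,0,0],[0.7,0,0,0,0,0,0]]])

```text
time: 3.32
tool_pos: [0.5923, -0.0039, 0.1438]
tool_rot: [-0.02, -0.156, 0.98, 0.12]
ft_force: [-0.0, -0.5, 0.1]
opening: 0.0607
```

Run:
```python
from ov import *
from plant import manip
q=[.5682,-.0055,.3207,.0055,.25]
h=world(q,[.022,q[3],.096])[0]
tip(manip,h,q[2],.25)
ci=manip.camera_info("wrist");im=manip.get_image("wrist")[:,:,::-1];cv2.imwrite("pics/w2.png",im)
u,v=proj(ci,h)[0].astype(int);print(u,v)
u=min(max(u,80),560);v=min(max(v,80),400)
overlay(im,ci,q,(u-80,v-80,u+80,v+80),2.5,"pics/ov2.png")
```

```text
t 3.325 tcp [ 0.5923 -0.0039  0.1438] F [-0.0428 -0.4513  0.0744] M [-0.0672  0.0206  0.0761] open 0.06068505343188829 j [-0.2516  0.3097  1.6336  0.2101  1.3371 -2.202 ]
shift cm (tool) [ 0.1373 -0.0296  4.6152] rotvec tool [-0.0063  0.     -0.0041]
shift in bracket axes cm (head-g) [-0.1373  1.0854 -4.4859]
322 279
```

View pics/ov2.png

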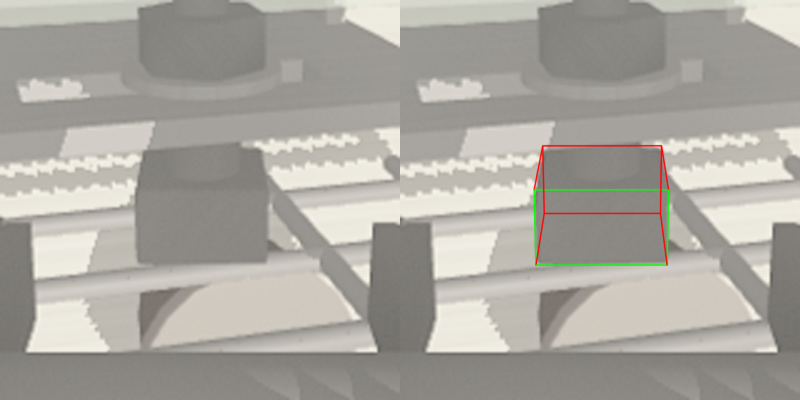

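The wireframe lies on the head to within about 0.5 mm, and the fingers sit evenly to left and right. Now I'll descend and then close.

Request:
arm_command(steps=[[[0.7,0.14,0,1.5,0,0,0],[0.7,0,0,1.5,0,0,0],[0.7,0,0,1.2,0,0,0],[0.7,0,0,0,0,0,0]]])

```text
time: 3.88
tool_pos: [0.588, 0.0066, 0.1014]
tool_rot: [-0.019, -0.157, 0.98, 0.12]
ft_force: [-0.5, 0.1, -0.3]
opening: 0.0607
```

Run:
```python
from ov import *
from plant import manip
q=[.5682,-.0055,.3207,.0055,.25]
tip(manip,world(q,[.022,q[3],.096])[0],q[2],.25)
```

```text
t 3.875 tcp [0.588  0.0066 0.1014] F [-0.4737  0.1013 -0.3081] M [-0.1143 -0.0077 -0.0542] open 0.06069689175808981 j [-0.2366  0.3474  1.6735  0.2168  1.2569 -2.2061]
shift cm (tool) [ 0.0569 -0.1012  0.2297] rotvec tool [-0.0073  0.0012 -0.0031]
shift in bracket axes cm (head-g) [-0.0569 -0.0429 -0.2473]
```

Request:
arm_command(steps=[[[0.7,0.06,-0.1,0.22,-0.007,0,-0.003],[0.3,0,0,0,0,0,0],[0,0,0,0,0,0,0],[0,0,0,0,0,0,0],[0,0,0,0,0,0,0],[0,0,0,0,0,0,0]]])

```text
time: 4.62
tool_pos: [0.5885, 0.0062, 0.1004]
tool_rot: [-0.018, -0.158, 0.979, 0.124]
ft_force: [-0.3, 4.2, 1.6]
opening: 0.0256
```

Run:
```python
from ov import *
from plant import manip
q=[.5682,-.0055,.3207,.0055,.25]
tip(manip,world(q,[.022,q[3],.096])[0],q[2],0)
```

```text
t 4.625 tcp [0.5885 0.0062 0.1004] F [-0.3429  4.1552  1.56  ] M [0.7062 0.2194 0.0635] open 0.025599329480856706 j [-0.2411  0.3515  1.6715  0.2243  1.2588 -2.2166]
shift cm (tool) [ 0.0928 -0.0301  0.1512] rotvec tool [ 0.2507  0.0033 -0.0002]
shift in bracket axes cm (head-g) [-0.0922  0.0084 -0.1542]
```

Gripped at 25.6 mm with only about 4 N of side force. Now I'll turn it back about the bolt axis.

Request:
arm_command(steps=[[[0,0,0.03,0,0.065,0,0],[0,0,0.03,0,0.065,0,0],[0,0,0.03,0,0.065,0,0],[0,0,0.02,0,0.05,0,0],[0,0,0,0,0,0,0]]])

```text
time: 5.25
tool_pos: [0.5881, 0.0073, 0.1006]
tool_rot: [0.002, -0.16, 0.987, -0.0]
ft_force: [0.0, -1.8, -0.9]
opening: 0.0254
```

Run:
```python
from ov import *
from plant import manip
q=[.5682,-.0055,.3207,.0055,.25]
tip(manip,world(q,[.022,q[3],.096])[0],q[2],0)
```

```text
t 5.25 tcp [0.5881 0.0073 0.1006] F [ 0.0173 -1.7596 -0.9226] M [-0.1148 -0.0744  0.0921] open 0.025412021429921196 j [-0.1217  0.2745  1.7476  0.0001  1.1156 -2.0142]
shift cm (tool) [ 0.0927 -0.0388  0.1621] rotvec tool [-0.0016  0.0036  0.001 ]
shift in bracket axes cm (head-g) [-0.0921 -0.0392 -0.1623]
```

Request:
arm_command(steps=[[[0,0,0,0,0,0,0],[0,0,0,0,0,0,0],[0,0,0,0,0,0,0]]])

```text
time: 5.62
tool_pos: [0.5881, 0.0073, 0.1006]
tool_rot: [0.002, -0.16, 0.987, 0.001]
ft_force: [-0.3, 1.0, 0.6]
opening: 0.0256
```

Run:
```python
from ov import *
from plant import manip
q=[.5682,-.0055,.3207,.0055,0]
h=world(q,[.022,q[3],.096])[0]
tip(manip,h,q[2],0)
ci=manip.camera_info("wrist");im=manip.get_image("wrist")[:,:,::-1]
overlay(im,ci,q,(240,160,400,320),2.5,"pics/ov3.png",.6);print(proj(ci,h))
t=manip.get_image("top")[:,:,::-1];cv2.imwrite("pics/top9.png",np.hstack([cv2.resize(x[165:305,250:420],None,fx=2.3,fy=2.3) for x in(cv2.imread("pics/top0.png"),t)]))
```

```text
t 5.625 tcp [0.5881 0.0073 0.1006] F [-0.3218  1.0246  0.5969] M [0.2864 0.1161 0.1197] open 0.025616519945589444 j [-0.1234  0.2753  1.7466  0.0034  1.1172 -2.016 ]
shift cm (tool) [ 0.0937 -0.0339  0.1614] rotvec tool [ 0.0017  0.0036 -0.0003]
shift in bracket axes cm (head-g) [-0.0931 -0.0336 -0.1618]
[[322.69   321.6459]]
```

View pics/ov3.png

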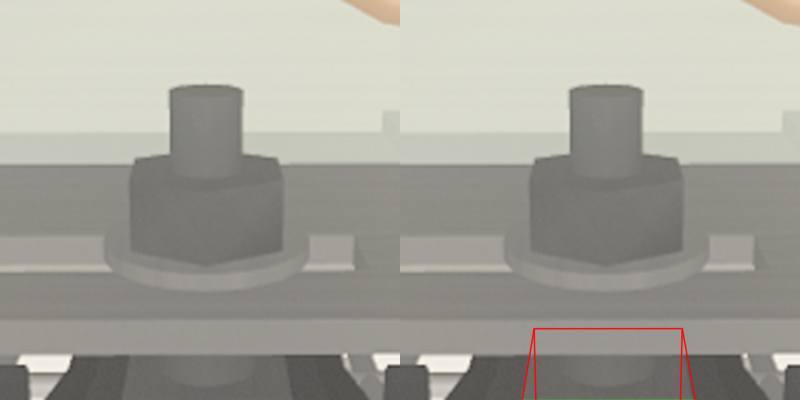

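View pics/top9.png

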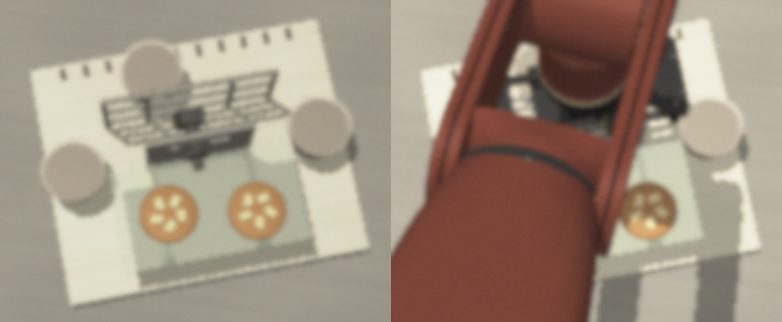

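The head lies below the crop, and the visible pot and tart haven't moved. One lower crop will show the grip.

Run:
```python
from ov import *
from plant import manip
q=[.5682,-.0055,.3207,.0055,0]
ci=manip.camera_info("wrist");im=manip.get_image("wrist")[:,:,::-1]
overlay(im,ci,q,(260,270,390,400),3,"pics/ov4.png",.45)
```

```text
(no output)
```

View pics/ov4.png

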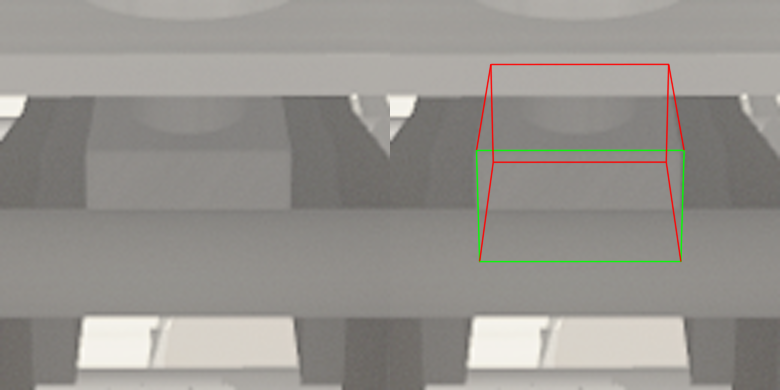

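The head's top edge is level (row ~150 at both ends), it matches the 0 rad wireframe, and it sits flat between both pads. I'll hand in the job.

```bash
python3 -c "
from plant import manip
print(manip.finish_job())"
```

```text
the job is handed in; nothing more can be done
None
```

The bolt head is turned back to upright and still gripped, and I handed the job in at about 5.7 s. I tilted the gripper 14° to match the head, lowered it into the gap, gripped two opposite sides and turned it back about the bolt axis.

**Last checks:**
- **Grip:** the finger opening was 25.6 mm on the 26 mm head, and the last force reading was about 1 N.
- **Angle:** the tool was within 0.002 rad of upright about the bolt axis. The last wrist picture shows the head's top edge level and matching the model at 0 rad to within about 1 mm.
- **Grasp position:** the grip was 1.6 mm above the head's centre and about 1 mm off along the bolt, which I left uncorrected.
- **Loose items:** in the final top view, the right-hand pot and tart look unmoved. The arm hid the other pots and tart, and that crop left out the slicer and wrench, so I didn't check those again. No reading after a move showed an unexpected contact force.

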